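# Jam the sliding bar of a brake-pad jig with its thumb wedge

## Task

Clamp the brake pad in the bench jig: slide the steel bar up to the pad until it lightly holds it against the jaw, then slide the red thumb wedge forward along its ramp until it has jammed the bar fast, and let go. Push the wedge home with a firm thumb push of roughly 15 N, never more than 25 N, and never squeeze the pad hard; leave the tools and other things lying around alone.

Things in the scene. Friction and masses are not known exactly. Their poses are not given: they have to be found in the camera images.
- jig: Fixed aluminium base plate 285 x 118 x 12 mm (x -140 to 145, y -48 to 70 mm) carrying dark steel parts. Origin on its underside, on the centre line of the bar's channel. x (forward) runs along the channel to the jaw, y points to the wedge side, z up. A strap crosses over the bar at x = 63 to 77 mm, top at z = 31 mm; guides and ramp stay below z = 27 mm.
- jaw_face (a point): Centre of the flat face of the fixed steel jaw (70 mm wide, 22 mm high, top 34 mm above the table), facing back along -x of the jig, 118 mm ahead of the jig's origin; the pad is to be held against it.
- bar: Loose steel bar 150 (x) x 24 (y) x 14 mm (z), about 0.4 kg, lying on the plate in the channel with 1.5 to 4.5 mm of side play, so it slides only along the jig's x, against light dry friction (1 to 4 N). Origin under its centre. It starts about 34 to 65 mm short of the pad.
- bar_post (a point): Centre of the top of the upright black round post (14 mm diameter, 30 mm high) on the rear of the bar: push or pinch it to slide the bar. Top 56 mm above the table. Standing 28 mm or more beside the thumb tab.
- bar_nose (a point): Centre of the bar's flat front face, the one that meets the pad. When pad and jaw are closed up it lies 106 mm ahead of the jig's origin.
- wedge (a joint): Travel (m) of the captive red plastic wedge along its ramp: 0 = fully back, 0.060 = end, growing towards the jaw; starts at 0 to 0.008. It drags with about 3 N when free. Somewhere from 18 to 40 mm it has pushed the bar over against a hidden backing strip; resistance then climbs gradually with travel. That place differs each time and can only be felt. It stays where it is left.
- thumb_tab (a point): Centre of the top of the wedge's upright red thumb tab: 14 mm along the jig's x, 26 mm along y, 26 mm high, top 55.5 mm above the table, standing over the ramp. Push its rear face (away from the jaw). The ramp leans 8 degrees from the jig's x towards the bar (-y), so the wedge closes 1.4 mm on the bar per 10 mm of travel.
- pad: Loose black brake pad block, 12 (x) x 50 (y) x 14 mm (z), 30 g, origin under its centre, standing on the plate (z 12 mm) against or up to 1 mm off the jaw, lying across the bar's path.
- spare_pad: Bystander: the other pad of the pair, same size, on the table beside the jig. Origin under its centre.
- lube: Bystander: capped clear lube bottle, 36 mm diameter, 100 mm high, standing on the table. Origin under its centre.
- spanner: Bystander: steel spanner about 150 mm long, lying on the table on the wedge side of the jig.
- hanger_tool: Bystander: red plastic derailleur hanger tool, flat, 119 mm long with a 38 mm round head, lying on the table beyond the jaw.
Mind the look-alikes: they are no part of the job. Several things have the shape of the bar; the one meant has the colours described above.

How it is judged:
On the way, in this order (a step that is already met when the one before it is completed fails the run):
1. the bar's nose is up against the pad, the pad against the jaw (nose within 2 mm of its place) (x of bar_nose in the frame of jig above 0.104 m), for 0.2 s.
2. the wedge bears on the bar with more than 12 N (contact force between wedge and bar above 12 N), for 0.2 s.
At the end, for the whole second after the job is handed in: The bar's nose is within 2 mm of fully closed on the pad, the pad still flat on the plate, against the jaw (3 mm) and within 12 mm of the centre line; the wedge, let go, presses on the bar with more than 12 N; all at rest (x of bar_nose in the frame of jig above 0.104 m and contact force between wedge and bar above 12 N and x of pad in the frame of jig above 0.109 m and y of pad in the frame of jig between -0.012 and 0.012 m and z of pad in the frame of jig below 0.015 m and linear speed of bar below 0.01 m/s); the robot touches nothing.
It fails at once if the pad is squeezed by the bar with more than 20 N (contact force between bar and pad above 20 N).
It fails at once if the wedge is pushed with more than 25 N (contact force between any of the fingers, the arm and wedge above 25 N).
It fails at once if a bystander (spare pad, lube bottle, spanner, hanger tool) is moved more than 15 mm (distance of any of spare_pad, lube, spanner, hanger_tool from where it was at the start of the episode above 0.015 m).
It also fails if it takes over 43 s, if anything falls off the work surface, if the arm or the gripper's body presses on something with over 40 N, if the wrist force passes 120 N, or if a joint passes its speed limit or range.

## Robot

A 7-joint arm with a two-finger parallel gripper is mounted at the origin on the work surface. World frame = base frame: x ahead of the robot, y to its left, z up, the work surface at z = 0. Lengths are in m, angles in rad, forces in N, time in s.
With the tool pointing down it reaches from about 0.425 to 0.925 m from the base axis. Payload 6.8 kg.
Tool frame: the origin (TCP) lies between the finger pads; the fingertips stand 14 mm ahead of it and the grasp point (between the pads) lies 5 mm behind it; z points along the fingers, y is the direction in which the jaws open and shut (so a half turn about z gives the same grasp; the last joint's range is limited). The gripper opens to 85 mm and grips with 20 to 120 N. Pads are 22 mm wide; open, the fingers measure 114 mm over their backs; the gripper's body (76 mm by 85 mm) begins 54 mm behind the grasp point. The pads swing forward as they close: fully open they stand 13 mm farther back than shut.
Start: joints at [1.1, 0.477, 0.022, 1.555, -0.011, 1.109, -0.083], TCP at [0.24, -0.631, 0.245] pointing down, gripper open.
Joint ranges: [-2.96, 2.96], [-0.34, 2.1], [-1.41, 1.46], [0.24, 2.44], [-1.37, 4.51], [0.17, 1.92], [-2.96, 2.96]. Speed limits (rad/s): [2.39, 2.39, 3.14, 3.14, 3.14, 3.14, 3.14].

## Interface

Orientations are given as a unit quaternion [w, x, y, z].
In Python, from station import bot gives the robot as it stands.
- The arm moves only by the shell command python3 -m crank 'ROWS' [FORCE]. ROWS is JSON, a list of rows, each a list of 3 entries, a list of its own where there are three numbers: the shift along the tool's x, y, z in m, then the turn, a rotation vector about the tool's x, y, z in degrees, then the finger opening in m, from 0 to 0.0854. A call has 1 to 10 rows; each row shifts and turns the commanded pose from where the row before left it, along the tool's axes as they then stand; what a row does not reach is not made up. A row lasts 1/8 s, in which the tool goes at most 62.5 mm and 10.7 degrees, less where a joint would pass 70% of its speed; a pose out of reach is approached as far as the arm can. A call is refused whole if a number of a shift passes 0.0625 or a number of a turn 10.7, either way. A call with a gripper value outside its range is refused whole. The fingers move at their own pace and stop on an object; FORCE is the grip in N (left out, the last holds). Time passes only in rows, so rows that do not move let the fingers close. It gives the time, the measured TCP pose, the force and the opening at its end, in the units of the state.
- bot.get_obs(): the state, without advancing time (a new reading comes with each control period).
- bot.read_camera(name): name is "scene" or "top"; returns (picture, depth): 384x512x3 uint8, red, green, blue; 384x512 float32, m along the optical axis (not along the pixel's ray), 0 where there is no reading.
- bot.calibration(name): a dict with "fx", "fy", "cx", "cy" (pixels), "extrinsics" (4x4, takes a point from camera to world coordinates). Camera axes: x right, y down, z forward; pixel columns grow to the right and rows downward; lengths in m; the calibration is good to about 2 mm. A picture is of the moment at which its call begins. calibration takes no time and is no camera call.
- bot.hand_in(): hands the job in, once; it reports no verdict.
The state is a dict: "t": time; "q": joint angles; "joint_vel": joint speeds; "joint_torque": joint torques, N m; "eef_pos": TCP position; "tool_rot": TCP orientation; "contact_force": force on the tool from outside, world axes, zero at the start; "torque": the same for the moment, N m; "gripper_width": opening from 0.0 (shut) to 1.0 (fully open).
Only numpy, scipy, OpenCV 4.12 (cv2) and the standard library are available. Lean on these libraries where they do the work, as an engineer would, in place of code of your own. Each camera call takes 0.05 s, during which the arm holds its last target.

## Working session

There is one attempt and no reset: what is moved stays moved. The work goes in short steps, Python scripts to look and compute and a shell command to move; the robot and the scene stay as the last step left them, time stands still between calls to the robot, and variables do not carry over. Pictures are saved under pics/ and viewed, and the job is handed in when it is done.

```bash
mkdir -p pics; ls; cat > h.py <<'E'
import numpy as np,cv2
from station import bot
def shot(n,tag):
    im,d=bot.read_camera(n); np.savez(f'{tag}.npz',im=im,d=d); cv2.imwrite(f'pics/{tag}.png',im[:,:,::-1]); return im,d
def ray(n,u,v,z):
    c=bot.calibration(n);E=np.array(c['extrinsics']);r=E[:3,:3]@np.array([(u-c['cx'])/c['fx'],(v-c['cy'])/c['fy'],1]);o=E[:3,3]
    return o+r*(z-o[2])/r[2]
E
python3 - <<'E'
from h import *
shot('scene','s0');shot('top','t0')
for n in('scene','top'):
    c=bot.calibration(n);print(n,c['fx'],c['cx'],c['cy'],np.round(c['extrinsics'],3).tolist())
o=bot.get_obs();print(o['t'],o['eef_pos'],o['tool_rot'],o['contact_force'],o['gripper_width'])
E
```

```text
pics
scene 415.1230323710292 259.2895694672709 193.78763467222285 [[-0.781, 0.352, -0.517, 1.053], [0.625, 0.427, -0.654, 0.511], [-0.01, -0.833, -0.553, 0.514], [0.0, 0.0, 0.0, 1.0]]
top 474.6708243750159 255.76643826053834 186.2827364445703 [[-0.001, -0.99, 0.143, 0.457], [-1.0, -0.003, -0.024, 0.016], [0.024, -0.143, -0.989, 1.263], [0.0, 0.0, 0.0, 1.0]]
0.1 [ 0.23933155 -0.63057251  0.24438938] [-8.33402365e-04  9.83593968e-01  1.80394456e-01 -2.29259376e-04] [-0.38959913  0.11488641 -0.05432102] 1.0002019719796265
```

View pics/s0.png

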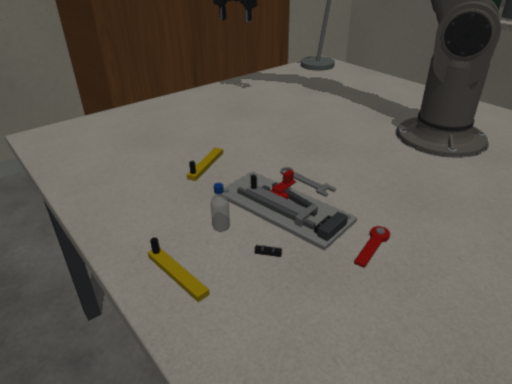

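View pics/t0.png

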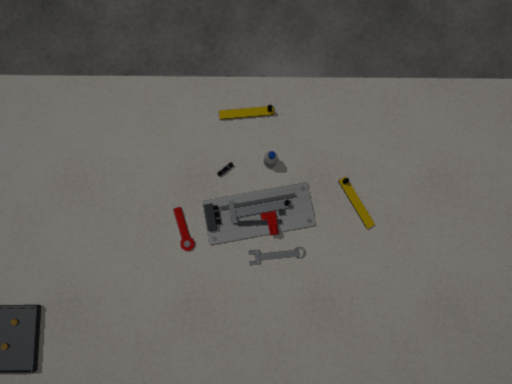

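```bash
python3 - <<'E'
from h import *
t=np.load('t0.npz')['im'];s=np.load('s0.npz')['im']
cv2.imwrite('pics/t0c.png',cv2.resize(t[170:260,190:325,::-1],None,fx=5.9,fy=5.9,interpolation=cv2.INTER_CUBIC))
cv2.imwrite('pics/s0c.png',cv2.resize(s[155:250,210:365,::-1],None,fx=5.1,fy=5.1,interpolation=cv2.INTER_CUBIC))
E
```

```text
(no output)
```

View pics/t0c.png

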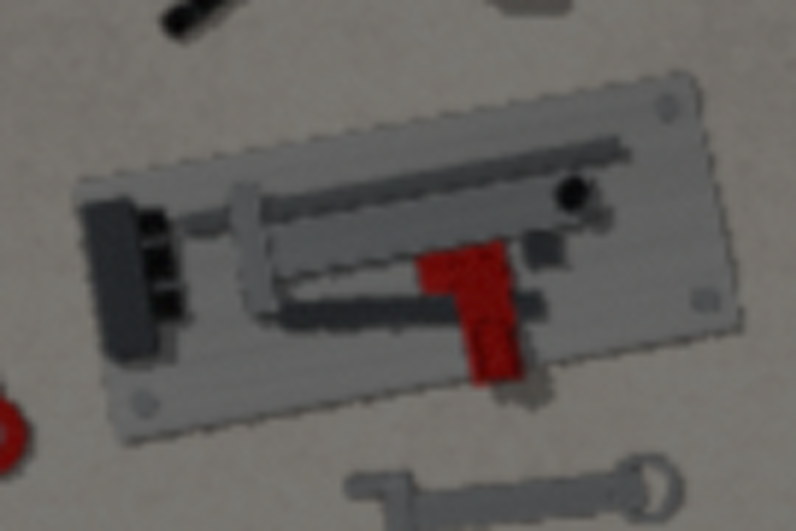

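View pics/s0c.png

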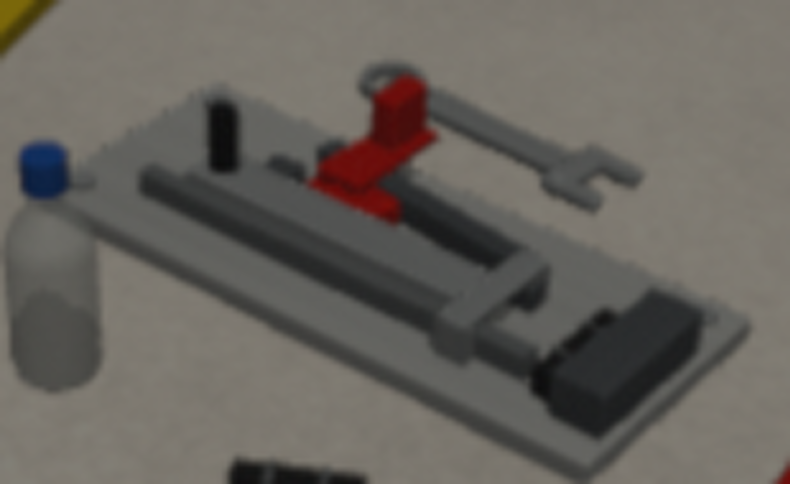

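```bash
cat >> h.py <<'E'
def cloud(n,d):
    c=bot.calibration(n);E=np.array(c['extrinsics']);v,u=np.mgrid[:384,:512]
    P=np.stack([(u-c['cx'])/c['fx']*d,(v-c['cy'])/c['fy']*d,d],-1)
    return P@E[:3,:3].T+E[:3,3]
O=np.array([[145,-48],[145,70],[-140,-48],[-140,70]])/1000
E
python3 - <<'E'
from h import *
cr=np.array([(75,183),(122,442),(693,72),(742,328)],float)
uv=(cr+.5)/5.9-.5+[190,170]
W=np.array([ray('top',u,v,.012)[:2] for u,v in uv])
A=O-O.mean(0);B=W-W.mean(0)
th=np.arctan2((A[:,0]*B[:,1]-A[:,1]*B[:,0]).sum(),(A*B).sum())
R=np.array([[np.cos(th),-np.sin(th)],[np.sin(th),np.cos(th)]]);t=W.mean(0)-R@O.mean(0)
print('th',np.degrees(th),'origin',t,'res mm',np.round((A@R.T-B)*1000,1).tolist())
np.savez('jig.npz',R=R,t=t)
for n,f in(('top','t0'),('scene','s0')):
    z=np.load(f+'.npz');im=z['im'].astype(int);P=cloud(n,z['d'])
    J=(P[...,:2]-t)@R
    inj=(J[...,0]>-.15)&(J[...,0]<.15)&(J[...,1]>-.06)&(J[...,1]<.09)
    red=(im[...,0]>2*im[...,1])&(im[...,0]>60)
    for nm,m in(('tab',inj&red&(P[...,2]>.046)),('post',inj&~red&(P[...,2]>.045)),('redall',inj&red)):
        if m.sum()==0: print(n,nm,0);continue
        ys,xs=np.where(m);Q=J[m]*1000
        print(n,nm,m.sum(),'px',xs.mean().round(1),ys.mean().round(1),'J mean',Q.mean(0).round(1),'min',Q.min(0).round(1),'max',Q.max(0).round(1),'zmax',P[m][:,2].max().round(4))
E
```

```text
th 100.394261046223 origin [ 0.57822856 -0.02289738] res mm [[0.1, 0.8], [-0.7, 2.0], [0.4, -0.8], [0.2, -2.0]]
top tab 58 px 273.5 228.8 J mean [-24.3  61.1] min [-32.2  48.2] max [-17.4  74.2] zmax 0.0616
top post 27 px 286.5 202.1 J mean [-69.7   0.2] min [-77.4  -5.8] max [-63.5   6.5] zmax 0.0616
top redall 253 px 270.7 221.3 J mean [-22.2  39.7] min [-39.8  12.3] max [ 0.5 74.2] zmax 0.0616
scene tab 63 px 287.9 173.9 J mean [-22.4  57.1] min [-29.7  48.3] max [-17.3  70. ] zmax 0.0589
scene post 57 px 261.3 176.7 J mean [-59.4  12.4] min [-76.4  -9. ] max [-18.4  72.8] zmax 0.058
scene redall 315 px 283.7 184.3 J mean [-20.2  40.5] min [-42.6  11.5] max [ 1.6 72.9] zmax 0.0589
```

```bash
cat >> h.py <<'E'
from scipy.spatial.transform import Rotation as Ro
def jig(): z=np.load('jig.npz');return z['R'],z['t']
def st():
    o=bot.get_obs();q=o['tool_rot'];M=Ro.from_quat([q[1],q[2],q[3],q[0]]).as_matrix();R,t=jig()
    p=np.array(o['eef_pos']);J=R.T@(p[:2]-t);F=np.array(o['contact_force'])
    print('t',round(o['t'],2),'J mm',(J*1000).round(1),'z',(p[2]*1000).round(1),'F jig',(R.T@F[:2]).round(2),F[2].round(2),'grip',round(float(o['gripper_width']),3))
    return o,M,p
def go(x,y,z):
    o,M,p=st();R,t=jig()
    w=np.r_[R@[x,y]/1+t,z]; R3=np.eye(3);R3[:2,:2]=R
    # desired: tool y=-jig x, tool z down
    ty=-R3[:,0];tz=np.array([0,0,-1.]);D=np.c_[np.cross(ty,tz),ty,tz]
    print('turn deg',np.degrees(Ro.from_matrix(M.T@D).as_rotvec()).round(2),'shift now axes mm',(M.T@(w-p)*1000).round(1),'shift aligned axes',(D.T@(w-p)*1000).round(1))
E
python3 -c "
from h import *
go(-.112,0,.2)
P=cloud('top',np.load('t0.npz')['d']);R,t=jig()
for n,(u,v) in dict(lube=(271,158),y1=(357,202),ypost=(346,181),sp=(226,169)).items(): print(n,(R.T@(P[v,u,:2]-t)*1000).round(),P[v,u,2])"
```

```text
t 0.1 J mm [-536.6  443. ] z 244.4 F jig [0.18 0.36] -0.05 grip 1.0
turn deg [-0.1   0.02 10.39] shift now axes mm [ 512.3 -337.6   44.9] shift aligned axes [ 443.  -424.6   44.4]
lube [ -48. -112.] 0.09567143937384825
y1 [-259.   30.] 0.01604736118223471
ypost [-235.  -28.] 0.0414366152988388
sp [  68. -119.] 0.01666762223512963
```

```bash
python3 -m crank '[[[0,0,0],[0,0,10.4],0],[[0.04,-0.038,0],[0,0,0],0],[[0.04,-0.038,0],[0,0,0],0],[[0.04,-0.038,0],[0,0,0],0],[[0.04,-0.038,0],[0,0,0],0],[[0.04,-0.038,0],[0,0,0],0],[[0.04,-0.038,0],[0,0,0],0],[[0.04,-0.038,0],[0,0,0],0],[[0.04,-0.038,0],[0,0,0],0],[[0.04,-0.038,0],[0,0,0],0]]' 30; python3 -c "
from h import *
go(-.112,0,.1)"
```

```text
t: 1.35
eef_pos: [0.5326, -0.2282, 0.2451]
tool_rot: [-0.0, 0.996, 0.09, -0.0]
contact_force: [1.3, -0.2, -1.0]
gripper_width: -0.001
t 1.35 J mm [-193.7   81.9] z 245.1 F jig [-0.44 -1.25] -0.99 grip -0.001
turn deg [-0.01  0.03 -0.02] shift now axes mm [ 82.  -81.7 145. ] shift aligned axes [ 81.9 -81.7 145.1]
```

```bash
python3 -m crank '[[[0.041,-0.041,0.02],[0,0,0],0],[[0.041,-0.041,0.03],[0,0,0],0],[[0,0,0.05],[0,0,0],0],[[0,0,0.045],[0,0,0],0],[[0,0,0],[0,0,0],0]]'; python3 -c "
from h import *
go(-.1,0,.046);shot('top','t1');shot('scene','s1')
t=np.load('t1.npz')['im'];s=np.load('s1.npz')['im']
a=cv2.resize(t[150:260,190:345,::-1],(560,400),interpolation=2);cv2.imwrite('pics/t1c.png',a)
cv2.imwrite('pics/s1c.png',cv2.resize(s[110:250,190:365,::-1],(700,560),interpolation=2))
"
```

```text
t: 1.98
eef_pos: [0.5934, -0.1358, 0.098]
tool_rot: [-0.001, 0.996, 0.091, -0.004]
contact_force: [-1.0, -0.1, 0.5]
gripper_width: -0.001
t 1.98 J mm [-113.8    5.5] z 98.0 F jig [0.1  1.04] 0.51 grip -0.001
turn deg [-0.16  0.45  0.01] shift now axes mm [  5.9 -13.6  52. ] shift aligned axes [  5.5 -13.8  52. ]
```

View pics/s1c.png

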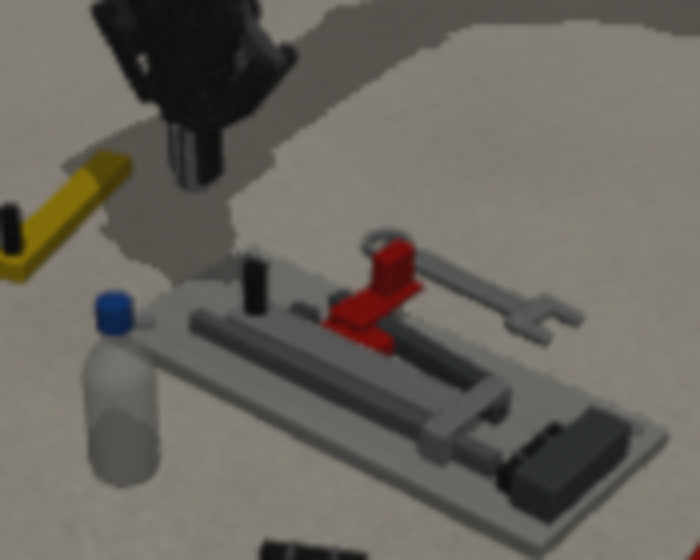

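The choice: the steel bar with the black post in the jig (top px 286,202), rather than the two yellow bars (246,112 and 357,202). The red tab is the one on the ramp (273,229), not the red hanger tool (183,228). The crop confirms this, and the shut gripper hangs behind and above the post.

```bash
python3 -m crank '[[[0.005,0,0.026],[0,0.4,0],0],[[0,0,0.026],[0,0,0],0],[[0,0,0],[0,0,0],0],[[0,0,0],[0,0,0],0]]'; python3 -c "
from h import *
go(-.0915,0,.046)"
```

```text
t: 2.58
eef_pos: [0.6031, -0.1359, 0.0519]
tool_rot: [0.0, 0.996, 0.09, 0.005]
contact_force: [0.9, -0.3, 1.0]
gripper_width: 0.003
t 2.58 J mm [-115.6   -4.1] z 51.9 F jig [-0.42 -0.88] 0.96 grip 0.003
turn deg [ 0.07 -0.58 -0.03] shift now axes mm [ -4.1 -24.1   5.8] shift aligned axes [ -4.1 -24.1   5.9]
```

```bash
python3 -m crank '[[[0,0,0],[0,0,0],0],[[0,0,0],[0,0,0],0]]'; python3 -c "
from h import *
go(-.0915,0,.046)"; python3 -m crank '[[[0,0,0],[0,0,0],0],[[0,0,0],[0,0,0],0]]'; python3 -c "
from h import *
go(-.0915,0,.046)"
```

```text
t: 2.82
eef_pos: [0.6022, -0.1356, 0.0507]
tool_rot: [-0.0, 0.996, 0.09, 0.004]
contact_force: [-0.6, -0.7, 0.5]
gripper_width: 0.002
t 2.83 J mm [-115.2   -3.2] z 50.7 F jig [-0.54  0.67] 0.48 grip 0.002
turn deg [ 0.03 -0.49 -0.02] shift now axes mm [ -3.3 -23.7   4.6] shift aligned axes [ -3.2 -23.7   4.7]
t: 3.08
eef_pos: [0.6016, -0.1354, 0.0497]
tool_rot: [-0.0, 0.996, 0.091, 0.004]
contact_force: [-0.7, 0.2, 0.3]
gripper_width: 0.002
t 3.08 J mm [-114.9   -2.7] z 49.7 F jig [0.37 0.68] 0.25 grip 0.002
turn deg [ 0.   -0.4  -0.01] shift now axes mm [ -2.7 -23.4   3.6] shift aligned axes [ -2.7 -23.4   3.7]
```

```bash
python3 -m crank '[[[0,-0.006,0.002],[0,0,0],0],[[0,-0.006,0],[0,0,0],0],[[0,-0.004,0],[0,0,0],0],[[0,-0.004,0],[0,0,0],0],[[0,-0.003,0],[0,0,0],0],[[0,-0.003,0],[0,0,0],0]]'; python3 -c "
from h import *
go(-.0915,0,.046)"
```

```text
t: 3.82
eef_pos: [0.597, -0.1103, 0.0476]
tool_rot: [0.0, 0.996, 0.09, 0.004]
contact_force: [0.2, -1.6, 0.2]
gripper_width: -0.002
t 3.83 J mm [-89.3  -2.7] z 47.6 F jig [-1.6   0.06] 0.17 grip -0.002
turn deg [ 0.04 -0.41 -0.03] shift now axes mm [-2.7  2.2  1.6] shift aligned axes [-2.7  2.2  1.6]
```

```bash
python3 -m crank '[[[0,-0.003,0],[0,0,0],0],[[0,-0.003,0],[0,0,0],0],[[0,-0.003,0],[0,0,0],0],[[0,-0.003,0],[0,0,0],0],[[0,-0.003,0],[0,0,0],0],[[0,-0.003,0],[0,0,0],0],[[0,-0.003,0],[0,0,0],0],[[0,-0.002,0],[0,0,0],0]]'; python3 -c "
from h import *
go(-.06,0,.046);shot('top','t2')
t=np.load('t2.npz')['im'];s=shot('scene','s2')[0]
cv2.imwrite('pics/t2c.png',cv2.resize(t[170:260,190:325,::-1],None,fx=5.9,fy=5.9,interpolation=2))
cv2.imwrite('pics/s2c.png',cv2.resize(s[110:250,190:365,::-1],(700,560),interpolation=2))"
```

```text
t: 4.82
eef_pos: [0.5928, -0.087, 0.0476]
tool_rot: [-0.0, 0.996, 0.091, 0.004]
contact_force: [1.0, -2.1, -0.2]
gripper_width: 0.003
t 4.83 J mm [-65.7  -2.7] z 47.6 F jig [-2.28 -0.56] -0.19 grip 0.003
turn deg [-0.  -0.4  0. ] shift now axes mm [-2.7 -5.7  1.6] shift aligned axes [-2.7 -5.7  1.6]
```

View pics/t2c.png

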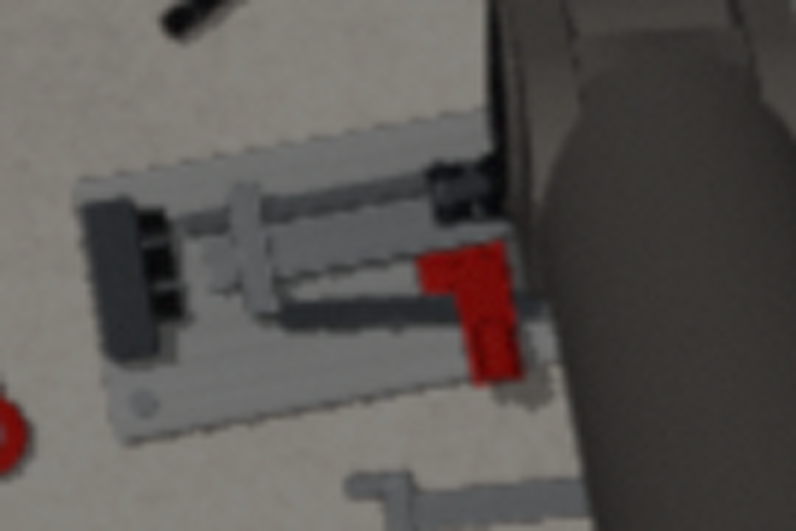

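View pics/s2c.png

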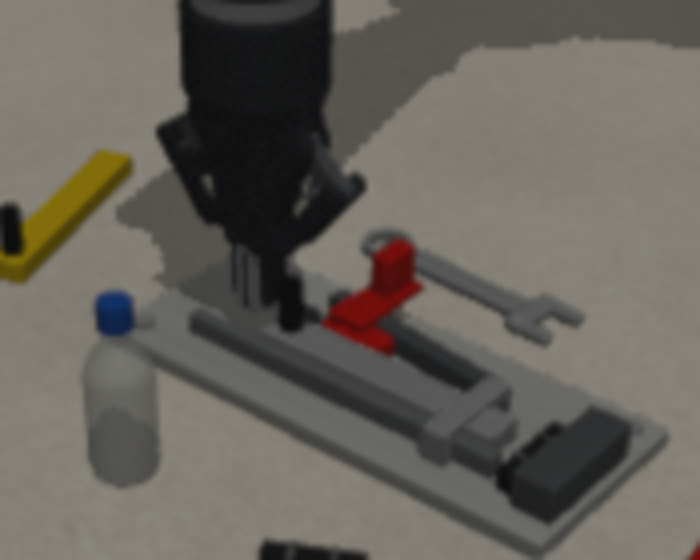

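The bar is moving with the finger at about 2 N. Its nose is at crop (204,262) and the pad's rear face at about (178,262), so roughly 12 mm remain.

```bash
python3 -m crank '[[[0,-0.0015,0],[0,0,0],0],[[0,-0.0015,0],[0,0,0],0],[[0,-0.0015,0],[0,0,0],0],[[0,-0.0015,0],[0,0,0],0],[[0,-0.0015,0],[0,0,0],0]]'; python3 -c "
from h import *
st()"; python3 -m crank '[[[0,-0.001,0],[0,0,0],0],[[0,-0.0005,0],[0,0,0],0]]';python3 -c "
from h import *
st();t=shot('top','t3')[0]
cv2.imwrite('pics/t3c.png',cv2.resize(t[190:240,195:260,::-1],None,fx=10,fy=10,interpolation=2))"
```

```text
t: 5.55
eef_pos: [0.5914, -0.0798, 0.0476]
tool_rot: [-0.0, 0.996, 0.09, 0.003]
contact_force: [0.0, -1.9, 0.5]
gripper_width: 0.001
t 5.55 J mm [-58.3  -2.7] z 47.6 F jig [-1.85  0.3 ] 0.46 grip 0.001
t: 5.8
eef_pos: [0.5911, -0.0784, 0.0476]
tool_rot: [-0.0, 0.996, 0.091, 0.003]
contact_force: [-0.3, -1.4, 0.3]
gripper_width: -0.0
t 5.8 J mm [-56.9  -2.7] z 47.6 F jig [-1.35  0.58] 0.31 grip -0.0
```

View pics/t3c.png

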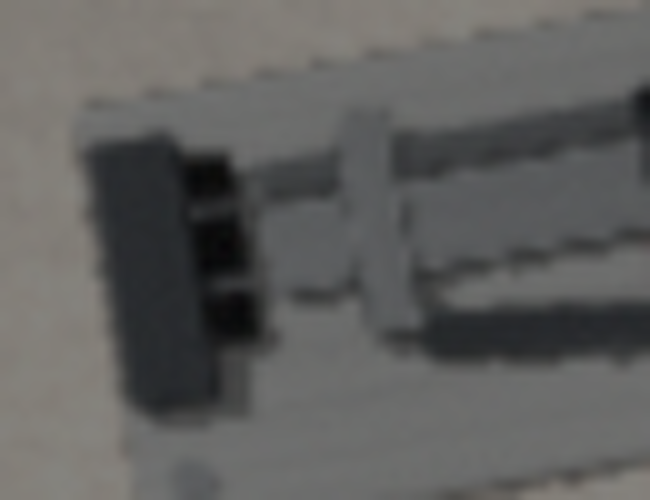

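The nose (262,250) is about 3 mm from the pad face (250,245), so I'll creep.

```bash
python3 -m crank '[[[0,-0.0005,0],[0,0,0],0],[[0,-0.0005,0],[0,0,0],0],[[0,-0.0005,0],[0,0,0],0]]' | egrep 'pos|force'; python3 -m crank '[[[0,-0.0005,0],[0,0,0],0]]'| egrep 'pos|force'; python3 -m crank '[[[0,-0.0005,0],[0,0,0],0]]'| egrep 'pos|force'
```

```text
eef_pos: [0.5909, -0.0769, 0.0476]
contact_force: [0.4, -1.4, 1.2]
eef_pos: [0.5908, -0.0764, 0.0476]
contact_force: [0.6, -2.1, 0.2]
eef_pos: [0.5907, -0.0759, 0.0476]
contact_force: [0.6, -2.8, 1.7]
```

```bash
python3 -m crank '[[[0,-0.0005,0],[0,0,0],0]]'| egrep 'pos|force'; python3 -m crank '[[[0,-0.0005,0],[0,0,0],0]]'| egrep 'pos|force'
```

```text
eef_pos: [0.5906, -0.0754, 0.0476]
contact_force: [-0.0, -2.1, -0.1]
eef_pos: [0.5905, -0.0749, 0.0476]
contact_force: [0.1, -1.7, 1.0]
```

```bash
for i in 1; do :; done; python3 -m crank '[[[0,-0.0005,0],[0,0,0],0]]'| egrep 'pos|force'; python3 -c "
from h import *
st();t=shot('top','t4')[0]
cv2.imwrite('pics/t4c.png',cv2.resize(t[190:240,195:260,::-1],None,fx=10,fy=10,interpolation=2))"
```

```text
eef_pos: [0.5904, -0.0745, 0.0476]
contact_force: [0.6, -1.4, 0.3]
t 6.85 J mm [-52.9  -2.7] z 47.6 F jig [-1.53 -0.37] 0.29 grip 0.002
```

View pics/t4c.png

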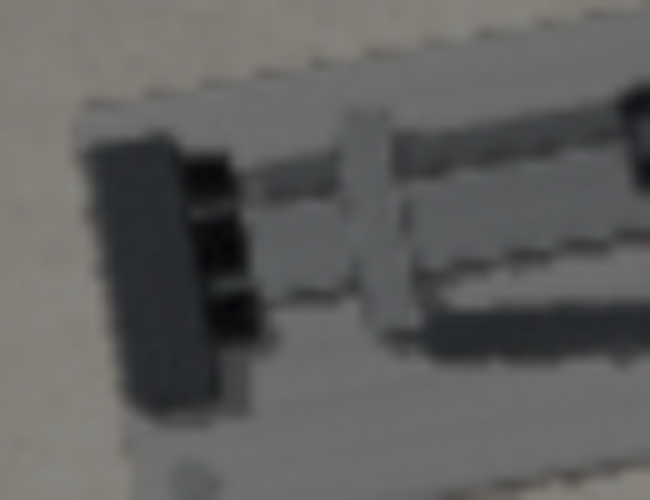

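Nose and pad are almost touching. I'll keep creeping until the force climbs.

```bash
python3 -m crank '[[[0,-0.0004,0],[0,0,0],0]]'| egrep 'pos|force';python3 -m crank '[[[0,-0.0004,0],[0,0,0],0]]'| egrep 'pos|force'
```

```text
eef_pos: [0.5904, -0.0741, 0.0476]
contact_force: [0.9, -1.7, 0.6]
eef_pos: [0.5903, -0.0736, 0.0476]
contact_force: [1.1, -1.2, 0.1]
```

```bash
python3 -m crank '[[[0,-0.0004,0],[0,0,0],0]]'| egrep 'pos|force'
```

```text
eef_pos: [0.5902, -0.0733, 0.0476]
contact_force: [0.5, -3.1, 0.2]
```

```bash
python3 -m crank '[[[0,-0.0004,0],[0,0,0],0]]'| egrep 'pos|force'
```

```text
eef_pos: [0.5902, -0.0729, 0.0476]
contact_force: [0.5, -2.2, -0.0]
```

```bash
python3 -m crank '[[[0,-0.0004,0],[0,0,0],0]]'| egrep 'pos|force'
```

```text
eef_pos: [0.59, -0.0725, 0.0476]
contact_force: [-0.5, -3.8, 0.4]
```

```bash
python3 -m crank '[[[0,-0.0003,0],[0,0,0],0]]'| egrep 'pos|force'
```

```text
eef_pos: [0.59, -0.0726, 0.0476]
contact_force: [1.4, -3.2, 0.4]
```

```bash
python3 -m crank '[[[0,0,0],[0,0,0],0]]'| egrep 'pos|force'
```

```text
eef_pos: [0.5901, -0.0725, 0.0476]
contact_force: [0.9, -3.2, 0.9]
```

```bash
python3 -m crank '[[[0,-0.0003,0],[0,0,0],0]]'| egrep 'pos|force'
```

```text
eef_pos: [0.59, -0.0725, 0.0476]
contact_force: [1.6, -4.2, -0.5]
```

```bash
python3 -m crank '[[[0,-0.0003,0],[0,0,0],0]]'| egrep 'pos|force'
```

```text
eef_pos: [0.59, -0.0724, 0.0476]
contact_force: [1.6, -5.5, 1.1]
```

```bash
python3 -m crank '[[[0,-0.0003,0],[0,0,0],0]]'| egrep 'pos|force';python3 -m crank '[[[0,0,0],[0,0,0],0]]'| egrep 'pos|force'; python3 -c "
from h import *
t=shot('top','t5')[0]
cv2.imwrite('pics/t5c.png',cv2.resize(t[190:240,195:260,::-1],None,fx=10,fy=10,interpolation=2))"
```

```text
eef_pos: [0.59, -0.0724, 0.0477]
contact_force: [1.9, -5.8, -0.1]
eef_pos: [0.59, -0.0724, 0.0476]
contact_force: [1.7, -5.0, 0.2]
```

View pics/t5c.png

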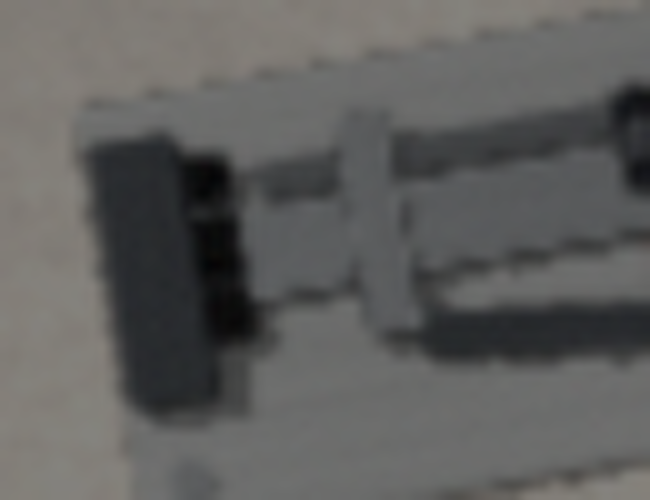

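The bar is closed up: the TCP has stalled at y = -0.0724 while force climbs to about 5 N. Next I back off and slide sideways, behind the tab.

```bash
python3 -m crank '[[[0,0.006,0],[0,0,0],0],[[0,0.009,0],[0,0,0],0],[[-0.015,0,0],[0,0,0],0],[[-0.02,0,0],[0,0,0],0],[[-0.02,0,0],[0,0,0],0],[[-0.008,0,0],[0,0,0],0],[[0,0,0],[0,0,0],0]]'; python3 -c "
from h import *
go(-.05,.061,.046)
s=shot('scene','s3')[0]
cv2.imwrite('pics/s3c.png',cv2.resize(s[110:250,190:365,::-1],(700,560),interpolation=2))"
```

```text
t: 9.2
eef_pos: [0.53, -0.0975, 0.0472]
tool_rot: [-0.0, 0.996, 0.09, 0.003]
contact_force: [0.6, 0.2, -0.8]
gripper_width: 0.006
t 9.2 J mm [-64.6  60.9] z 47.2 F jig [ 0.14 -0.62] -0.75 grip 0.006
turn deg [-0.01 -0.39 -0.03] shift now axes mm [ -0.1 -14.6   1.2] shift aligned axes [ -0.1 -14.6   1.2]
```

View pics/s3c.png

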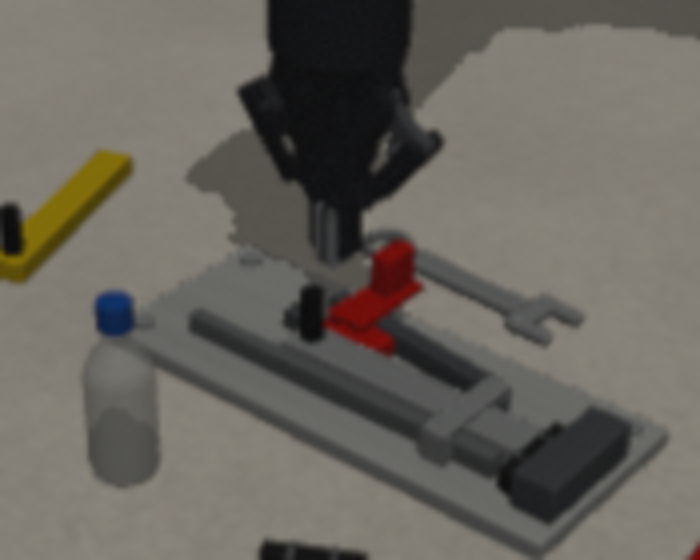

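The gripper is behind the red tab (crop 395,265) and the bar stayed closed, with its post at (312,312). Next I push along the ramp, at 8°.

```bash
python3 -m crank '[[[0,-0.005,0],[0,0,0],0],[[0,-0.004,0],[0,0,0],0],[[0,-0.003,0],[0,0,0],0],[[0,-0.002,0],[0,0,0],0],[[0,-0.002,0],[0,0,0],0],[[0,-0.002,0],[0,0,0],0],[[0.0003,-0.002,0],[0,0,0],0],[[0.0003,-0.002,0],[0,0,0],0]]'>/dev/null; python3 -c "
from h import *
st()"
```

```text
t 10.25 J mm [-43.5  59.9] z 47.2 F jig [-3.32  0.61] 1.03 grip 0.001
```

```bash
python3 -m crank '[[[0.0003,-0.002,0],[0,0,0],0],[[0.0003,-0.002,0],[0,0,0],0],[[0.0003,-0.002,0],[0,0,0],0]]'>/dev/null; python3 -c "
from h import *
st()"
```

```text
t 10.62 J mm [-36.7  58.9] z 47.1 F jig [-2.69  1.74] 0.63 grip 0.001
```

```bash
python3 -m crank '[[[0.0002,-0.0015,0],[0,0,0],0],[[0.0002,-0.0015,0],[0,0,0],0]]'>/dev/null; python3 -c "
from h import *
st()"
```

```text
t 10.88 J mm [-33.6  58.5] z 47.2 F jig [-3.02  1.12] 1.95 grip 0.003
```

```bash
python3 -m crank '[[[0.0002,-0.0015,0],[0,0,0],0],[[0.0002,-0.0015,0],[0,0,0],0]]'>/dev/null; python3 -c "
from h import *
st()"
```

```text
t 11.12 J mm [-30.8  58.1] z 47.1 F jig [-2.41  2.31] 1.64 grip 0.002
```

```bash
python3 -m crank '[[[0.0002,-0.0015,0],[0,0,0],0],[[0.0002,-0.0015,0],[0,0,0],0]]'>/dev/null; python3 -c "
from h import *
st()"
```

```text
t 11.38 J mm [-27.7  57.7] z 47.1 F jig [-3.16  0.39] 0.71 grip 0.001
```

```bash
python3 -m crank '[[[0.0002,-0.0015,0],[0,0,0],0]]'>/dev/null; python3 -c "
from h import *
st()"
```

```text
t 11.5 J mm [-26.1  57.4] z 47.2 F jig [-4.98  0.8 ] 1.65 grip -0.001
```

```bash
python3 -m crank '[[[0.0002,-0.0015,0],[0,0,0],0]]'>/dev/null; python3 -c "
from h import *
st()"
```

```text
t 11.62 J mm [-24.6  57.2] z 47.1 F jig [-3.66  1.81] 0.03 grip 0.001
```

```bash
python3 -m crank '[[[0.0002,-0.0012,0],[0,0,0],0]]'>/dev/null; python3 -c "
from h import *
st()"
```

```text
t 11.75 J mm [-23.4  57.1] z 47.1 F jig [-3.75  1.17] 1.64 grip 0.002
```

```bash
python3 -m crank '[[[0.0002,-0.0012,0],[0,0,0],0]]'>/dev/null; python3 -c "
from h import *
st()"
```

```text
t 11.88 J mm [-22.3  56.9] z 47.1 F jig [-4.42  1.99] 0.38 grip 0.002
```

```bash
python3 -m crank '[[[0.0002,-0.0012,0],[0,0,0],0]]'>/dev/null; python3 -c "
from h import *
st()"
```

```text
t 12.0 J mm [-21.1  56.7] z 47.1 F jig [-4.07  2.72] 0.26 grip 0.0
```

```bash
python3 -m crank '[[[0.0002,-0.0012,0],[0,0,0],0]]'>/dev/null; python3 -c "
from h import *
st()"
```

```text
t 12.12 J mm [-20.   56.6] z 47.2 F jig [-3.6   2.05] 1.45 grip 0.002
```

```bash
python3 -m crank '[[[0.0002,-0.0012,0],[0,0,0],0]]'>/dev/null; python3 -c "
from h import *
st()"
```

```text
t 12.25 J mm [-18.7  56.4] z 47.1 F jig [-4.16  2.71] 0.72 grip 0.001
```

```bash
python3 -m crank '[[[0.0002,-0.0012,0],[0,0,0],0]]'>/dev/null; python3 -c "
from h import *
st()"
```

```text
t 12.38 J mm [-17.5  56.2] z 47.1 F jig [-3.5   2.05] 1.96 grip -0.0
```

```bash
python3 -m crank '[[[0.0002,-0.0012,0],[0,0,0],0]]'>/dev/null; python3 -c "
from h import *
st()"
```

```text
t 12.5 J mm [-16.3  56.1] z 47.1 F jig [-3.62  1.79] 1.96 grip -0.001
```

```bash
python3 -m crank '[[[0.0002,-0.0012,0],[0,0,0],0]]'>/dev/null; python3 -c "
from h import *
st()"
```

```text
t 12.62 J mm [-15.1  55.9] z 47.1 F jig [-4.07  3.87] 2.48 grip 0.002
```

```bash
python3 -m crank '[[[0.0002,-0.0012,0],[0,0,0],0]]'>/dev/null; python3 -c "
from h import *
st()"
```

```text
t 12.75 J mm [-14.3  55.8] z 47.1 F jig [-6.38  3.25] 2.42 grip 0.0
```

```bash
python3 -m crank '[[[0.0002,-0.0012,0],[0,0,0],0]]'>/dev/null; python3 -c "
from h import *
st()"
```

```text
t 12.88 J mm [-14.   55.9] z 47.1 F jig [-9.18  3.99] 1.94 grip 0.003
```

```bash
python3 -m crank '[[[0.0002,-0.0012,0],[0,0,0],0]]'>/dev/null; python3 -c "
from h import *
st()"
```

```text
t 13.0 J mm [-13.7  55.9] z 47.2 F jig [-11.46   4.3 ] 2.75 grip -0.003
```

```bash
python3 -m crank '[[[0.0002,-0.0012,0],[0,0,0],0]]'>/dev/null; python3 -c "
from h import *
st()"
```

```text
t 13.12 J mm [-13.4  55.9] z 47.2 F jig [-13.31   3.98] 2.42 grip -0.005
```

```bash
python3 -m crank '[[[0,-0.0008,0],[0,0,0],0]]'>/dev/null; python3 -c "
from h import *
st()"
```

```text
t 13.25 J mm [-13.3  55.9] z 47.2 F jig [-14.62   4.4 ] 1.16 grip 0.002
```

```bash
python3 -m crank '[[[0,-0.0006,0],[0,0,0],0]]'>/dev/null; python3 -c "
from h import *
st()"
```

```text
t 13.38 J mm [-13.1  55.9] z 47.2 F jig [-15.66   5.41] 2.48 grip -0.002
```

```bash
python3 -m crank '[[[0,0,0],[0,0,0],0],[[0,0,0],[0,0,0],0]]'>/dev/null; python3 -c "
from h import *
st()"
```

```text
t 13.62 J mm [-13.1  55.9] z 47.2 F jig [-14.05   4.12] 1.96 grip 0.003
```

```bash
python3 -m crank '[[[0,-0.0008,0],[0,0,0],0],[[0,0,0],[0,0,0],0]]'>/dev/null; python3 -c "
from h import *
st()"
```

```text
t 13.88 J mm [-12.9  55.9] z 47.2 F jig [-16.22   3.99] 1.89 grip -0.002
```

```bash
python3 -m crank '[[[0,-0.0004,0],[0,0,0],0],[[0,0,0],[0,0,0],0],[[0,0,0],[0,0,0],0]]'>/dev/null; python3 -c "
from h import *
st()"
```

```text
t 14.25 J mm [-12.8  55.9] z 47.2 F jig [-15.84   4.07] 1.26 grip 0.002
```

Push held at about 16 N. Next I let go straight back, then lift.

```bash
python3 -m crank '[[[0,0.002,0],[0,0,0],0],[[0,0.003,0],[0,0,0],0],[[0,0.006,0],[0,0,0],0],[[0,0.01,0],[0,0,0],0],[[0,0.01,-0.02],[0,0,0],0],[[0,0.02,-0.05],[0,0,0],0],[[0,0.05,-0.03],[0,0,0],0],[[-0.03,0.05,0],[0,0,0],0],[[-0.03,0.05,0],[0,0,0],0]]'; python3 -m crank '[[[-0.03,0.05,0],[0,0,0],0],[[0,0,0],[0,0,0],0]]' >/dev/null; python3 -c "
from h import *
st()
t=shot('top','t6')[0];s=shot('scene','s6')[0]
cv2.imwrite('pics/t6c.png',cv2.resize(t[170:260,190:325,::-1],None,fx=5.9,fy=5.9,interpolation=2))
cv2.imwrite('pics/s6c.png',cv2.resize(s[110:250,190:365,::-1],(700,560),interpolation=2))"
```

```text
t: 15.38
eef_pos: [0.5026, -0.2506, 0.1476]
tool_rot: [-0.0, 0.996, 0.091, 0.005]
contact_force: [-0.1, -0.3, -1.2]
gripper_width: 0.005
t 15.62 J mm [-264.   149.3] z 146.6 F jig [ 0.25 -0.45] -0.17 grip 0.0
```

View pics/t6c.png

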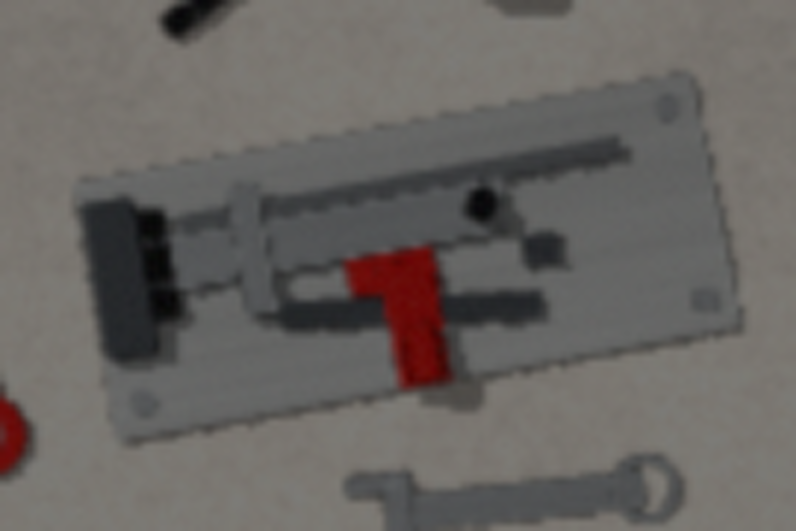

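View pics/s6c.png

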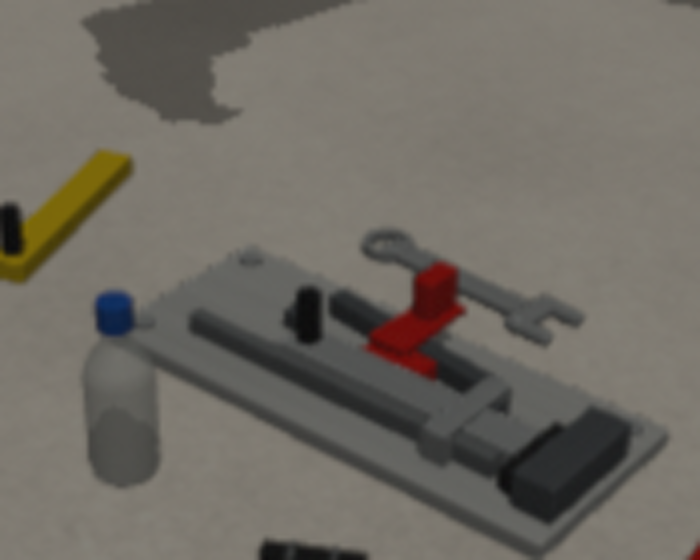

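```bash
python3 -c "
from h import *
R,t=jig()
z=np.load('t6.npz');P=cloud('top',z['d']);im=z['im'].astype(int);J=(P[...,:2]-t)@R
for f in('t0','t6'):
    z=np.load(f+'.npz');P=cloud('top',z['d']);im=z['im'].astype(int);J=(P[...,:2]-t)@R
    red=(im[...,0]>2*im[...,1])&(im[...,0]>60)
    inj=(abs(J[...,0])<.15)&(J[...,1]>-.06)&(J[...,1]<.09)
    for n,m in(('tab',inj&red&(P[...,2]>.046)),('post',inj&~red&(P[...,2]>.045))): print(f,n,(J[m].mean(0)*1000).round(1))
t6=np.load('t6.npz')['im']
cv2.imwrite('pics/t6d.png',cv2.resize(t6[190:240,195:260,::-1],None,fx=10,fy=10,interpolation=2))"
```

```text
t0 tab [-24.3  61.1]
t0 post [-69.7   0.2]
t6 tab [ 7.4 57.3]
t6 post [-29.8  -2.2]
```

View pics/t6d.png

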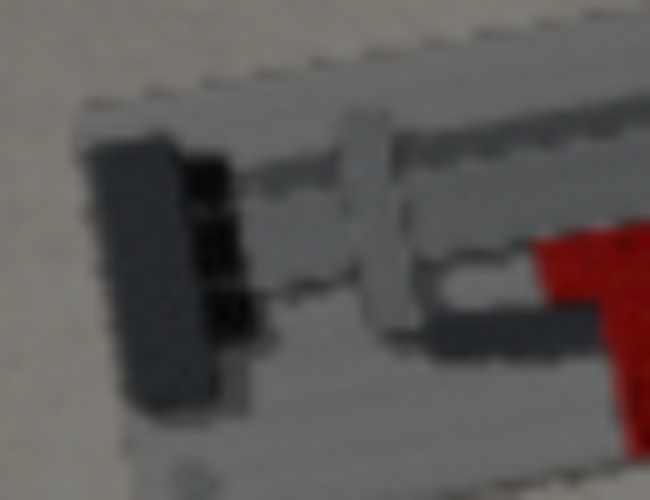

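The nose (240,245) touches the pad and the pad is flat on the jaw. The post is at jig x -29.8 mm. The bar has shifted 2.4 mm sideways onto its backing, the wedge has moved about 32 mm, and the robot is clear.

```bash
python3 -c "
from h import *
print(bot.hand_in())"
```

```text
the job is handed in; nothing more can be done
None
```

The brake pad is clamped and I handed the job in at about 15.7 s of the 43 s; no verdict is reported.

**What I did:** I pushed the steel bar by its post with the shut fingers until it stalled against the pad. The push there was about 5–6 N, of which about 2 N was the bar's sliding drag. I then pushed the red tab along its ramp. Resistance began to climb after about 30 mm of travel. I held the push at about 16 N (17 N peak including the sideways part), backed straight off and moved the arm clear.

**Last checks:**
- **Pad and bar:** the final picture shows the bar's nose on the pad and the pad flat against the jaw. The post had moved 40 mm forward, which agrees with where the finger stalled.
- **Wedge:** it had moved about 32 mm, and the bar had shifted 2.4 mm sideways against its backing. The wedge stayed put after release.
- **Robot and surroundings:** the force on the tool was about zero once clear, and in the final close-ups the nearby bystanders (spanner, lube bottle) looked unmoved. I did not measure any of the bystanders, and the spare pad and hanger tool showed only in part.

**Not directly measured:** the wedge's force on the bar and the squeeze on the pad are inferred from the wrist readings, which carry about 1 N of noise. No check failed. The jig's corners fitted the images to within about 2 mm.

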